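# Set the end stop of a tube-drilling jig to its gauge mark

## Task

Before the next tube is drilled, set the end stop of the drilling jig: with a fingertip on the rim, roll the knurled wheel until the stop's pointer has closed the gap and stands point to point with the tooth of the rider on the rule. Move the stop only by its wheel, do not push the stop itself, leave the tube in the vee and all the loose things on the bench where they are, and finish clear of the jig.

Things in the scene. Friction and masses are not known exactly. Their poses are not given: they have to be found in the camera images.
- jig: Grey cast drilling jig for tubes, fixed to the bench: base plate 340 mm long (y axis), 124 mm wide (x), 14 mm thick; origin at the centre of its underside, z up. From +y to -y it carries the yoke with the knurled wheel (y = +105 mm), the sliding end stop with its screw (y = +35 mm at the start) and a vee block (y = -55 to -165 mm). Nothing on it is higher than 108 mm.
- wheel: Knurled wheel, bare metal, held in the yoke: 60 mm in diameter over 36 straight ridges 1.5 mm high, 14 mm wide. Origin at its centre on the axle, 50 mm above the bench; the axle lies along the jig's y axis and stays put, this frame turns with the wheel. It drags lightly, about 1.2 N at the rim, and stays where it is left; a fingertip pressed on the rim with a few newtons carries it along.
- rim_top (a point): Fixed point at the top of the wheel's rim, 80 mm above the bench, axes parallel to the jig's. The yoke's two round-topped cheeks beside the wheel (7 mm thick, 8 to 15 mm either side along y) end 4.5 mm lower. Rolling the rim here towards the jig's +x moves the stop towards the jig's -y, to the mark, 20 mm per full turn (0.106 mm for each mm the rim rolls); the other way moves it back.
- stop: End stop that the wheel moves: dark steel saddle and column (50 x 40 mm at the foot, top 66 mm above the bench), a round nose towards the vee, a pointer blade on its -x side, and the steel screw (13 mm thick) that runs back through the wheel and ends 76 mm beyond it. Origin on the screw's axis in the column, 50 mm up, axes parallel to the jig's. It can travel 30 mm towards -y from its start.
- pointer (a point): Tip of the stop's pointer, a flat bright steel blade 8 mm wide with a pointed end towards the jig's -x, over the inner edge of the rule, 64.5 mm above the bench; axes parallel to the jig's.
- mark (a point): The gauge mark: tip of the pointed tooth of a small dark steel rider (18 mm wide, little round screw on top) clipped on the rule, 64.5 mm above the bench; it points to the jig's +x. Axes parallel to the jig's. The pointer's y in this frame is the gap to close: 8 to 18 mm at the start, 0 when the points face each other (then 2 mm apart along x, never touching).
- rider: The rider with the mark, fixed on the aluminium rule that runs along the jig's -x side (rule x = -62 to -40 mm, y = -52 to +72 mm in the jig's frame, top 62 mm above the bench, a line every 5 mm). Top of its screw 71 mm above the bench. Origin under the tooth's tip, on the rule's top face; axes parallel to the jig's.
- bridge (a point): Top of the drill bush on the dark steel bridge over the vee, 108 mm above the bench; the bridge is 36 mm wide along y and stands on a post at the jig's +x side. Fixed.
- tube: Loose aluminium tube, 25 mm in diameter, 180 mm long, lying along the jig's y axis in the vee; origin in its middle, 50 mm above the bench. Leave it.
- castor: Loose swivel castor standing on its 60 mm square plate, wheel up, 79 mm high; origin under the plate. Leave it.
- plug_a: Loose white plastic tube plug, 29 mm across, 26 mm high, origin under its centre. Leave it.
- plug_b: A second such plug. Leave it.
- spanner: Loose open-ended spanner, 160 mm long, lying flat; its axis is x. Leave it.
- bolt: Loose hexagon bolt standing on its head, 22 mm across, 53 mm high; origin under its head. Leave it.
- oil: Loose grey oil bottle, 48 mm in diameter, 110 mm high; origin under its base. Leave it.
- square: Loose try square lying flat, wooden stock 100 mm, blade 150 mm; origin under the stock's middle. Leave it.

How it is judged:
By the outcome, as a careful person would: the job done as asked, in the order asked, and still so for the second after the job is handed in, with the robot touching nothing.
It also fails if it takes over 51 s, if anything falls off the work surface, if the arm or the gripper's body presses on something with over 40 N, if the wrist force passes 120 N, or if a joint passes its speed limit or range.

## Robot

A 6-joint arm with a two-finger parallel gripper is mounted at the origin on the work surface. World frame = base frame: x ahead of the robot, y to its left, z up, the work surface at z = 0. Lengths are in m, angles in rad, forces in N, time in s.
With the tool pointing down it reaches from about 0.375 to 0.9 m from the base axis. Payload 3.1 kg.
Tool frame: the origin (TCP) lies at the centre of the arm's flange, where the gripper is bolted on; the fingertips stand 182 mm ahead of it and the grasp point (between the pads) lies 164 mm ahead of it; z points along the fingers, y is the line along which they close (so a half turn about z gives the same grasp; the last joint's range is limited). The gripper opens to 87 mm and grips with 3 to 60 N. Pads are 19 mm wide; open, the fingers measure 117 mm over their backs; the gripper's body (75 mm by 190 mm) begins 51 mm behind the grasp point.
Start: joints at [1.141, 0.527, 1.433, -0, 1.181, -0.178], TCP at [0.155, 0.605, 0.405] pointing down, gripper open.
Joint ranges: [-3.08, 3.08], [-0.75, 2.2], [0.22, 2.44], [-1.43, 4.57], [0, 2.65], [-2.85, 2.85]. Speed limits (rad/s): [2.79, 2.79, 3.14, 3.14, 3.14, 3.14].

## Interface

Orientations are given as a unit quaternion [x, y, z, w].
In Python, from rig import * gives the robot as it stands.
- The arm moves only by the tool move_arm, never from a script. Its argument "commands" is a list that holds one entry, the list of rows, each a list of 6 numbers: the shift along the tool's x, y, z in units of 40 mm (1.0 is 40 mm), then the turn, a rotation vector about the tool's x, y, z in rad. A call has 1 to 12 rows; each row is the pose to reach, as a shift and turn from the pose commanded when the call began, along the tool's axes at that moment; what a row does not reach only later rows make up. A row lasts 1/8 s, in which the tool goes at most 62.5 mm and 10.7 degrees, less where a joint would pass 70% of its speed; a pose out of reach is approached as far as the arm can. A call with a gripper value outside its range is refused whole. "claw" is the closure, from -1 (fully open) to 1 (shut), so that 0 is half open, set as the call begins (left out, the last holds). The fingers move at their own pace and stop on an object; "squeeze" is the grip in N (left out, the last holds). Time passes only in rows, so rows that repeat a pose let the fingers close. It gives the time, the measured TCP pose, the force, the opening and the grip force at its end, in the units of the state.
- get_obs(): the state, without advancing time (a new reading comes with each control period).
- camera(name): name is "side" or "top"; returns a dict with "pixels" (400x640x3 uint8, blue, green, red), "range_z" (400x640 float32, m along the optical axis (not along the pixel's ray), 0 where there is no reading), "camera_matrix" (3x3 intrinsics, pixels), "extrinsics" (4x4, takes a point from world to camera coordinates). Camera axes: x right, y up, looking along -z (the intrinsics and any distortion apply to the point x, -y, -z); pixel columns grow to the right and rows downward; lengths in m; the calibration is good to about 2 mm. A picture is of the moment at which its call begins.
- hand_in(): hands the job in; it is judged then, once.
The state is a dict: "time": time; "q": joint angles; "joint_velocities": joint speeds; "joint_torque": joint torques, N m; "position": TCP position; "tool_rot": TCP orientation; "ft_force": force on the tool from outside, world axes, zero at the start; "moment": the same for the moment, N m; "grip_width": finger opening in m; "grip_force": force on a finger pad.
Only numpy, scipy, OpenCV 4.12 (cv2) and the standard library are available. Lean on these libraries where they do the work, as an engineer would, in place of code of your own. Each camera call takes 0.05 s, during which the arm holds its last target. There are 200 camera calls.

## Working session

There is one attempt and no reset: what is moved stays moved. The work goes in short steps, Python scripts to look and compute and a tool call to move; the robot and the scene stay as the last step left them, time stands still between calls to the robot, and variables do not carry over. Pictures are saved under pics/ and viewed, at most 10 in all, crops included, and the job is handed in when it is done.

Besides the shell and the picture viewer there is one more tool, called after "Call:" as name(argument=value, ...) on one line, values as JSON. move_arm: Moves the arm, as the interface text tells. Its arguments: {"type":"object","properties":{"commands":{"type":"array","items":{"type":"array","items":{"type":"array","items":{"type":"number"}}}},"claw":{"type":"number"},"squeeze":{"type":"number"}},"required":["commands"]}

```bash
mkdir -p pics; ls; python3 - <<'E'
from rig import *
import cv2
for n in ("side","top"):
    c=camera(n); cv2.imwrite(f"pics/{n}0.png",c["pixels"]); print(n,c["camera_matrix"],c["extrinsics"].round(4),c.keys())
o=get_obs(); print(o)
E
```

```text
pics
side [[461.55049724   0.         317.05951844]
 [  0.         461.55049724 196.69088202]
 [  0.           0.           1.        ]] [[ 0.8954 -0.4452 -0.0019 -0.4926]
 [ 0.2956  0.5913  0.7503 -0.2329]
 [-0.3329 -0.6724  0.6611 -1.4238]
 [ 0.      0.      0.      1.    ]] dict_keys(['pixels', 'range_z', 'camera_matrix', 'extrinsics'])
top [[389.34934413   0.         316.77422227]
 [  0.         389.34934413 199.84876092]
 [  0.           0.           1.        ]] [[ 0.0061 -0.9999  0.0143 -0.0129]
 [ 0.9961  0.0073  0.0882 -0.5617]
 [-0.0883  0.0137  0.996  -1.138 ]
 [ 0.      0.      0.      1.    ]] dict_keys(['pixels', 'range_z', 'camera_matrix', 'extrinsics'])
{'time': 0.1, 'q': array([ 1.14148577e+00,  5.28387215e-01,  1.43380616e+00, -4.36076756e-05,
        1.18139647e+00, -1.78459474e-01]), 'joint_velocities': array([ 0.00077804, -0.00299528, -0.00461982,  0.0006432 ,  0.0012685 ,
       -0.00010656]), 'joint_torque': array([-2.59615399e-04, -4.40985775e+01, -1.77149999e+01,  6.34933147e-02,
        5.33717754e-02, -6.72245142e-05]), 'position': array([0.15495947, 0.60515555, 0.40385034]), 'tool_rot': array([ 1.25088648e-01,  9.92145066e-01, -9.58873297e-04, -2.79569420e-04]), 'ft_force': array([ 0.36430021, -0.41308595,  0.50706453]), 'moment': array([-0.01885751,  0.01683024, -0.04393055]), 'grip_force': 0.0, 'grip_width': 0.08711094263580607}
```

View pics/top0.png

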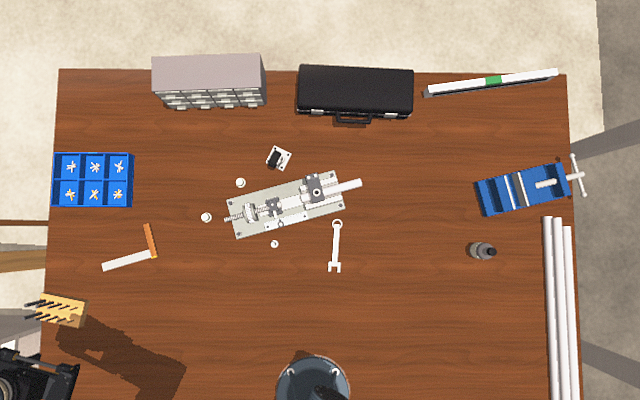

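View pics/side0.png

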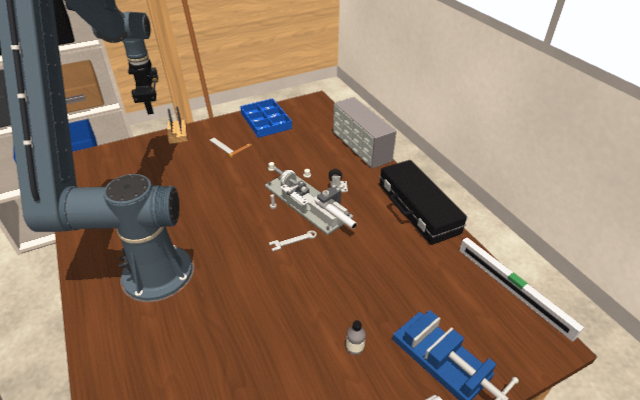

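The top view shows the jig at about (225–360, 170–240), with the wheel near (250, 211). The castor stands above it at (279, 157), and the bolt is at (274, 244). I'll enlarge both views.

```bash
cat > h.py <<'E'
from rig import *
import cv2, numpy as np
def px2w(c,u,v,z):
    "world point on the plane at height z seen at pixel u,v"
    K,E=c["camera_matrix"],c["extrinsics"]; R,t=E[:3,:3],E[:3,3]
    d=np.linalg.inv(K)@[u,v,1]; d=R.T@(d*[1,-1,-1]); o=-R.T@t
    return o+d*(z-o[2])/d[2]
def w2px(c,p):
    K,E=c["camera_matrix"],c["extrinsics"]; q=E[:3,:3]@p+E[:3,3]; q=K@(q*[1,-1,-1]); return q[:2]/q[2]
def crop(c,u0,v0,w,h,s,f):
    cv2.imwrite(f,cv2.resize(c["pixels"][v0:v0+h,u0:u0+w],None,fx=s,fy=s,interpolation=cv2.INTER_CUBIC))
E
python3 - <<'E'
from h import *
crop(camera("top"),215,160,130,90,6,"pics/t1.png")
crop(camera("side"),255,155,110,80,7,"pics/s1.png")
E
```

```text
(no output)
```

View pics/t1.png

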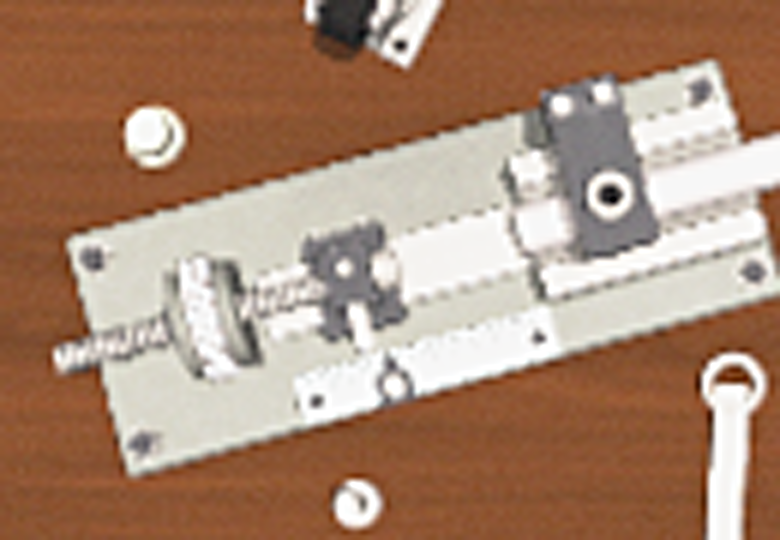

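View pics/s1.png

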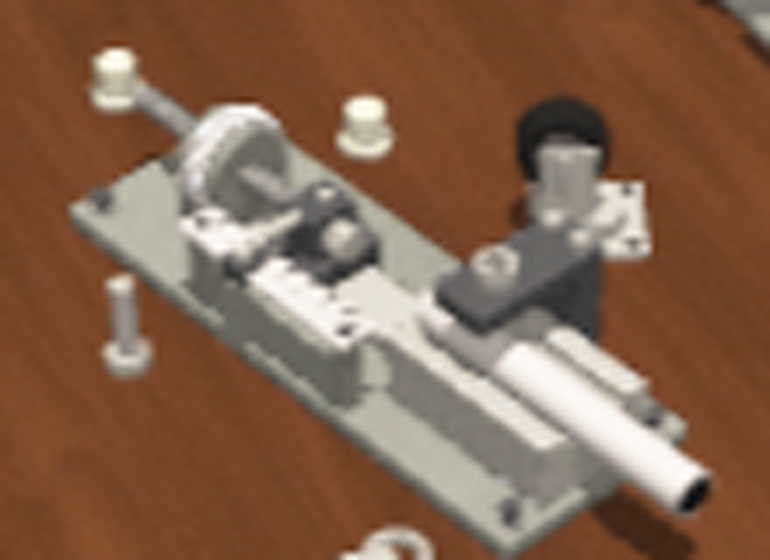

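The jig's +y points left and its +x points up in the top view. In t1, the pointer tip is near (362, 348), the rider tooth near (390, 357) and the rim top near (205, 310). Next I'll fit the jig pose and enlarge the gap.

```bash
cat >> h.py <<'E'
from scipy.optimize import least_squares
def cr(x,y,u0,v0,s): return (x+.5)/s-.5+u0,(y+.5)/s-.5+v0
def J2w(p,q):
    c,s=np.cos(p[2]),np.sin(p[2]); q=np.asarray(q,float)
    return np.array([p[0]+c*q[0]-s*q[1],p[1]+s*q[0]+c*q[1],q[2]])
def w2J(p,w):
    c,s=np.cos(p[2]),np.sin(p[2]); d=w[:2]-p[:2]
    return np.array([c*d[0]+s*d[1],-s*d[0]+c*d[1],w[2]])
E
python3 - <<'E'
from h import *
ct=camera("top"); cs=camera("side")
T=lambda x,y:cr(x,y,215,160,6); S=lambda x,y:cr(x,y,255,155,7)
obs=[(ct,T(68,240),(.062,.17,.014)),(ct,T(132,475),(-.062,.17,.014)),(ct,T(718,62),(.062,-.17,.014)),
(cs,S(70,210),(-.062,.17,.014)),(cs,S(510,550),(-.062,-.17,.014)),(cs,S(688,425),(.062,-.17,.014))]
def fit(ob):
    f=lambda p:np.concatenate([w2px(c,J2w(p,q))-uv for c,uv,q in ob])
    r=least_squares(f,[.62,.1,.2]); print(r.x,r.fun.round(2).tolist()); return r.x
p=fit(obs[:3]); fit(obs[3:]); p=fit(obs)
np.save("p.npy",p)
print("rim_top",J2w(p,(0,.105,.08)))
print("wheel in t",(w2px(ct,J2w(p,(0,.105,.08)))-[215,160])*6)
for n,x,y,z in(("ptr",362,348,.0645),("tooth",390,357,.0645),("bush",609,195,.108),("rsc",396,383,.071)): print(n,w2J(p,px2w(ct,*T(x,y),z)))
for n,x,y,z in (("castor",345,10,.06),("plug",153,137,.026),("bolt",357,502,.053)): print(n,px2w(ct,*T(x,y),z),w2J(p,px2w(ct,*T(x,y),z)))
def avg(n,k=4):
    return np.mean([camera(n)["pixels"].astype(float) for _ in range(k)],0)
a=avg("top"); b=avg("side"); np.save("a0.npy",a);np.save("b0.npy",b)
print(a.std(),(a-ct["pixels"]).std())
A=cv2.resize(a[205:233,258:296],None,fx=14,fy=14,interpolation=cv2.INTER_CUBIC)
B=cv2.resize(b[178:206,280:308],None,fx=14,fy=14,interpolation=cv2.INTER_CUBIC)
im=np.hstack([A[:392],B[:392]]).clip(0,255);print(im.shape)
im=im/255; im=(im**1.5*255).astype(np.uint8)
cv2.imwrite("pics/z1.png",im[:, :800]) 
E
```

```text
[0.54920063 0.08348819 0.27725927] [-0.05, -0.25, -0.35, 0.53, 0.41, -0.31]
[0.55207623 0.08366699 0.28030508] [-0.22, -0.03, -0.24, -0.17, 0.45, 0.16]
[0.55045453 0.08336827 0.28129377] [-0.02, -0.42, -0.16, 0.31, 0.31, -0.91, -0.62, 0.17, -0.58, 0.03, 0.1, 0.33]
rim_top [0.52130665 0.18424146 0.08      ]
wheel in t [201.90372734 311.27578436]
ptr [-0.03467387  0.03900352  0.0645    ]
tooth [-0.04244971  0.02726809  0.0645    ]
bush [-0.00019363 -0.09288432  0.108     ]
rsc [-0.05551153  0.0273446   0.071     ]
castor [0.67075212 0.12243703 0.06      ] [0.12641499 0.00413878 0.06      ]
plug [0.61228479 0.22034928 0.026     ] [0.09742591 0.11443325 0.026     ]
bolt [0.43284229 0.11353674 0.053     ] [-0.104615    0.06163178  0.053     ]
64.72706572690305 3.017234107707805
(392, 924, 3)
```

```bash
python3 -c "
import cv2;i=cv2.imread('pics/z1.png');print(i.shape)"
```

```text
(392, 800, 3)
```

View pics/z1.png

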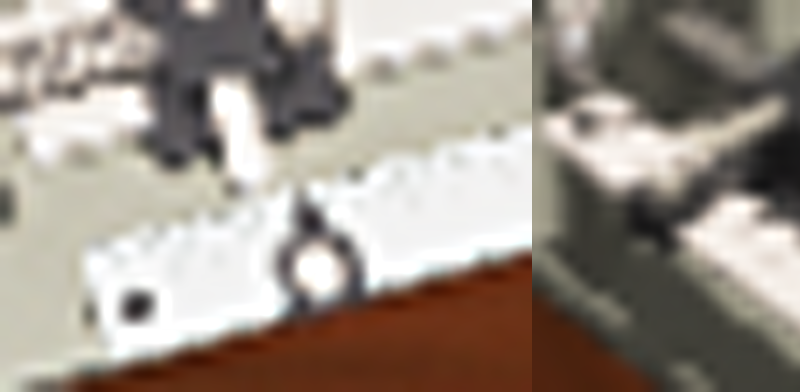

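The pose fit is good: rim top is at about (0.521, 0.184) and the gap is about 11–12 mm. I'll move above the wheel with the fingers shut, so their 30 mm span lies along the jig's x as a flat rack.

Call:
move_arm(commands=[[[-11.2,-8.08,1.0,0,0,1.04],[-11.2,-8.08,2.0,0,0,1.04],[-11.2,-8.08,2.5,0,0,1.04],[-11.2,-8.08,2.5,0,0,1.04],[-11.2,-8.08,2.5,0,0,1.04],[-11.2,-8.08,2.5,0,0,1.04],[-11.2,-8.08,2.5,0,0,1.04],[-11.2,-8.08,2.5,0,0,1.04],[-11.2,-8.08,2.5,0,0,1.04],[-11.2,-8.08,2.5,0,0,1.04],[-11.2,-8.08,2.5,0,0,1.04],[-11.2,-8.08,2.5,0,0,1.04]]], claw=1, squeeze=10)

```text
time: 2.2
position: [0.5078, 0.1823, 0.305]
tool_rot: [0.601, 0.799, -0.0, -0.0]
ft_force: [0.1, 0.0, -0.1]
grip_width: 0.0005
grip_force: 0.0
```

Call:
move_arm(commands=[[[-0.05,0,0.6,0,0,0],[-0.05,0,0.95,0,0,0],[-0.05,0,1.0,0,0,0],[-0.05,0,1.0,0,0,0]]])

```text
time: 2.7
position: [0.5093, 0.1797, 0.2649]
tool_rot: [0.601, 0.799, 0.0, 0.0]
ft_force: [0.4, -0.1, 0.3]
grip_width: 0.0005
grip_force: 0.0
```

```bash
python3 - <<'E'
from h import *
t=camera("top");s=camera("side")
a=cv2.resize(t["pixels"][180:240,225:295],None,fx=5.5,fy=5.5,interpolation=cv2.INTER_CUBIC)
b=cv2.resize(s["pixels"][145:205,255:325],None,fx=5.5,fy=5.5,interpolation=cv2.INTER_CUBIC)
cv2.imwrite("pics/h1.png",np.hstack([a,b])); o=get_obs();print(o["position"],o["ft_force"],w2J(np.load("p.npy"),o["position"]))
E
```

```text
[0.50958279 0.17946619 0.26530723] [-1.24647725  0.10091265  0.13542569] [-0.01258869  0.10366694  0.26530723]
```

View pics/h1.png

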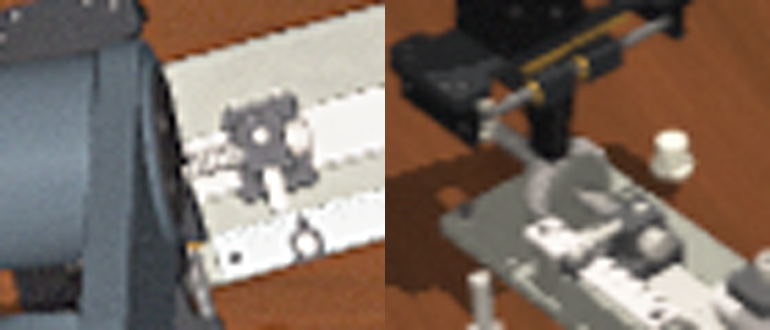

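The side view shows the fingertip just above the rim, and the pointer stays visible from the top. Next I'll press down gently.

Call:
move_arm(commands=[[[0.02,0,0.05,0,0,0],[0.02,0,0.075,0,0,0],[0.02,0,0.1,0,0,0],[0.02,0,0.1,0,0,0]]])

```text
time: 3.3
position: [0.5092, 0.18, 0.2608]
tool_rot: [0.602, 0.799, 0.0, 0.0]
ft_force: [-0.9, 0.4, 0.7]
grip_width: 0.0007
grip_force: 0.5
```

Call:
move_arm(commands=[[[0,0,0.025,0,0,0],[0,0,0.05,0,0,0],[0,0,0.05,0,0,0]]])

```text
time: 3.68
position: [0.5091, 0.18, 0.2602]
tool_rot: [0.601, 0.799, 0.0, 0.0]
ft_force: [-2.6, -1.0, 11.2]
grip_width: 0.0004
grip_force: 5.3
```

Contact is at about 11 N. Now the first stroke along +x, then a lift.

Call:
move_arm(commands=[[[0,0.1,0,0,0,0],[0,0.2,0,0,0,0],[0,0.3,0,0,0,0],[0,0.4,0,0,0,0],[0,0.5,0,0,0,0],[0,0.6,0,0,0,0],[0,0.6,0,0,0,0]]])

```text
time: 4.55
position: [0.5341, 0.1871, 0.261]
tool_rot: [0.602, 0.799, 0.003, 0.002]
ft_force: [-0.1, 1.9, 11.0]
grip_width: 0.0007
grip_force: 5.2
```

```bash
cat >> h.py <<'E'
def avg(n,k=4):
    "mean picture of k frames, float"
    return np.mean([camera(n)["pixels"].astype(float) for _ in range(k)],0)
def shift(a,b,tl,wh):
    "sub-pixel motion from picture a to b of the patch of a at tl"
    u,v=tl; w,h=wh
    g=lambda m:cv2.GaussianBlur(m.mean(2).astype(np.float32),(0,0),.6)
    up=lambda m:cv2.resize(m,None,fx=10,fy=10,interpolation=cv2.INTER_CUBIC)
    m=8; r=cv2.matchTemplate(up(g(b)[v-m:v+h+m,u-m:u+w+m]),up(g(a)[v:v+h,u:u+w]),cv2.TM_CCOEFF_NORMED)
    _,q,_,l=cv2.minMaxLoc(r); return l[0]/10-m,l[1]/10-m,round(q,3)
E
python3 - <<'E'
from h import *
a=np.load("a0.npy"); b=avg("top",3); np.save("a1.npy",b)
print(shift(a,b,(266,196),(17,23)),shift(a,b,(274,216),(14,12)))
c=camera("top");p=np.load("p.npy")
print(w2px(c,J2w(p,(-.03,.025,.065)))-w2px(c,J2w(p,(-.03,.035,.065))))
print(get_obs()["position"],get_obs()["ft_force"])
E
```

```text
(1.0, -0.20000000000000018, 0.985) (0.09999999999999964, 0.0, 0.982)
[ 3.36681816 -0.9444174 ]
[0.53407425 0.18711319 0.26101871] [ 1.16947984  1.0314058  10.65981304]
```

The stop moved about 2.7 mm with no slip. Next stroke.

Call:
move_arm(commands=[[[0,0,-0.2,0,0,0],[0,-0.65,-0.2,0,0,0],[0,-0.65,-0.15,0,0,0],[0,-0.65,-0.05,0,0,0],[0,-0.65,0,0,0,0],[0,-0.52,0,0,0,0],[0,-0.4,0,0,0,0],[0,-0.27,0,0,0,0],[0,-0.14,0,0,0,0],[0,0,0,0,0,0],[0,0.03,0,0,0,0],[0,0.03,0,0,0,0]]])

```text
time: 6.25
position: [0.5362, 0.1876, 0.2605]
tool_rot: [0.602, 0.799, 0.003, 0.003]
ft_force: [0.3, 1.2, 9.3]
grip_width: 0.0007
grip_force: 4.0
```

Call:
move_arm(commands=[[[0,0,-0.2,0,0,0],[0,-0.65,-0.2,0,0,0],[0,-0.65,-0.15,0,0,0],[0,-0.65,-0.05,0,0,0],[0,-0.65,0,0,0,0],[0,-0.52,0,0,0,0],[0,-0.4,0,0,0,0],[0,-0.27,0,0,0,0],[0,-0.14,0,0,0,0],[0,0,0,0,0,0],[0,0,0,0,0,0]]])

```text
time: 7.62
position: [0.5365, 0.1876, 0.2606]
tool_rot: [0.602, 0.799, 0.003, 0.003]
ft_force: [1.4, 1.2, 9.9]
grip_width: 0.0006
grip_force: 4.1
```

```bash
python3 - <<'E'
from h import *
a=np.load("a0.npy"); b=avg("top",4); np.save("a2.npy",b)
print(shift(a,b,(266,196),(17,23)),shift(a,b,(274,216),(14,12)))
A=cv2.resize(b[205:230,262:292],None,fx=16,fy=16,interpolation=cv2.INTER_CUBIC)
s=avg("side",4);np.save("b2.npy",s)
B=cv2.resize(s[178:203,282:302],None,fx=16,fy=16,interpolation=cv2.INTER_CUBIC)
im=np.hstack([A,B]).clip(0,255)/255
cv2.imwrite("pics/z2.png",(im**1.7*255).astype(np.uint8))
print(get_obs()["position"],w2J(np.load("p.npy"),get_obs()["position"]))
E
```

```text
(3.0999999999999996, -0.9000000000000004, 0.987) (0.0, 0.09999999999999964, 0.974)
[0.53643392 0.18764203 0.26059305] [0.01547671 0.10406761 0.26059305]
```

View pics/z2.png

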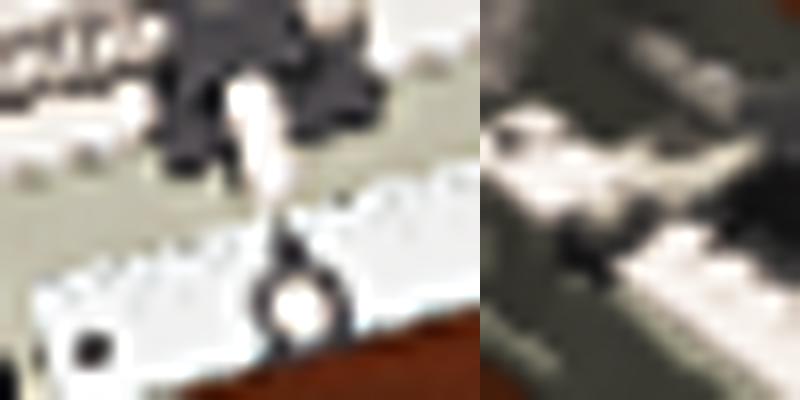

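The gap has closed by about 9 mm. The pointer tip is at about (272, 200) and the tooth tip at about (283, 225) in z2. I'll rectify the view into the jig frame for a precise reading.

```bash
cat >> h.py <<'E'
XS=np.arange(-.064,-.008,.00025); YS=np.arange(.062,.006,-.00025)
def rect(im,c,z=.0645):
    "picture resampled onto the jig's plane at height z: rows x falling, columns y falling"
    p=np.load("p.npy")
    uv=np.array([[w2px(c,J2w(p,(x,y,z))) for y in YS] for x in XS[::-1]],np.float32)
    return cv2.remap(im.astype(np.float32),uv[...,0],uv[...,1],cv2.INTER_CUBIC)
def prof(r,x0,x1):
    X=XS[::-1]; return r[(X>=x0)&(X<=x1)].mean(2).mean(0)
E
python3 - <<'E'
from h import *
c=camera("top")
R=[rect(np.load(f),c) for f in("a0.npy","a2.npy")]
for r in R:
    for x0 in (-.054,-.050,-.047,-.044,-.042,-.038,-.036,-.034,-.032,-.030,-.028): 
        q=prof(r,x0,x0+.002); print(round((x0+.001)*1000),"|",*q[40:180:4].round().astype(int))
    print("y",*(YS[40:180:4]*1000).round(1))
im=np.hstack([cv2.resize(r,(392,560)) if 0 else cv2.resize(r,(392,392)) for r in R]).clip(0,255)/255
cv2.imwrite("pics/r2.png",(im**1.7*255).astype(np.uint8))
E
```

```text
-53 | 247 247 247 247 247 247 247 247 248 250 255 254 246 234 212 176 140 127 153 200 241 254 251 248 249 242 216 173 129 111 130 174 219 244 251
-49 | 248 247 244 242 241 243 245 247 247 247 250 255 254 249 244 232 211 193 181 170 160 150 144 142 138 135 143 163 186 204 224 243 251 253 252
-46 | 246 248 247 245 244 245 247 248 248 245 243 244 246 248 250 252 250 249 248 233 204 170 131 98 80 89 129 183 233 256 258 258 255 249 243
-43 | 241 246 250 253 252 251 250 249 247 244 243 244 243 238 236 241 251 255 256 251 230 196 161 136 134 155 189 217 234 244 250 252 254 253 252
-41 | 236 239 244 246 240 228 221 222 227 235 243 248 248 240 234 238 247 254 257 259 253 230 197 173 175 202 234 251 251 246 245 246 247 244 234
-37 | 200 204 211 216 214 211 211 212 207 197 190 192 202 215 224 229 230 224 216 216 222 225 220 211 207 211 215 214 210 206 205 206 210 210 203
-35 | 213 214 213 211 210 213 219 218 202 178 163 170 193 217 233 240 241 236 228 221 216 213 209 208 212 214 212 210 209 209 210 210 211 210 210
-33 | 218 218 217 216 216 217 220 218 208 195 193 206 228 245 255 259 256 250 243
[... 1755 characters left out ...]
20 218 208 192 180 177 184 201 221 239 253 257 253 246 237 226 217 213 211 209 210 213
-31 | 212 211 212 213 214 215 216 216 215 214 214 214 218 227 229 211 178 149 144 165 199 228 243 252 258 259 254 246 236 225 216 210 206 206 208
-29 | 212 213 214 215 214 211 207 202 197 190 182 177 180 196 213 211 177 136 125 154 201 243 257 254 254 256 256 249 238 223 206 192 182 175 173
-27 | 212 213 217 219 215 203 184 160 138 120 106 102 111 134 160 171 152 112 92 121 179 237 266 264 254 253 252 242 219 190 157 130 119 117 119
y 52.0 51.0 50.0 49.0 48.0 47.0 46.0 45.0 44.0 43.0 42.0 41.0 40.0 39.0 38.0 37.0 36.0 35.0 34.0 33.0 32.0 31.0 30.0 29.0 28.0 27.0 26.0 25.0 24.0 23.0 22.0 21.0 20.0 19.0 18.0
```

View pics/r2.png

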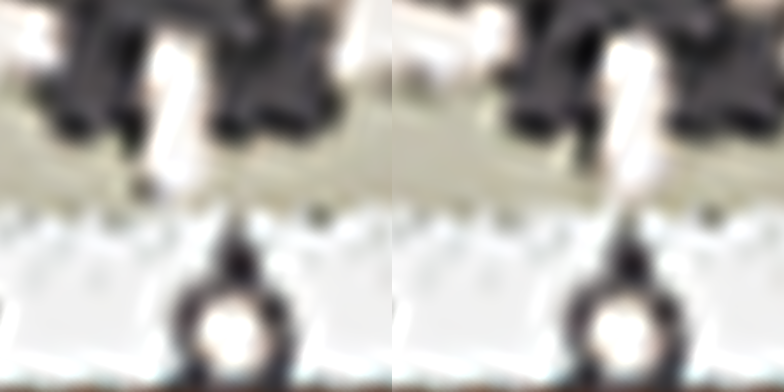

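By this reading the pointer (about 28.1) and tooth (about 28.4) are nearly level. I'll lift off and check with both cameras.

Call:
move_arm(commands=[[[0,0,-0.4,0,0,0],[0,0,-1.5,0,0,0],[0,0,-2.5,0,0,0],[0,0,-2.5,0,0,0]]])

```text
time: 8.57
position: [0.5347, 0.1872, 0.3623]
tool_rot: [0.601, 0.799, 0.003, 0.003]
ft_force: [-0.5, -0.1, -0.9]
grip_width: 0.0005
grip_force: 0.0
```

```bash
python3 - <<'E'
from h import *
ct=camera("top");cs=camera("side")
a=avg("top",10);b=avg("side",10);np.save("a3.npy",a);np.save("b3.npy",b)
R0=[rect(np.load("a0.npy"),ct),rect(np.load("b0.npy"),cs)]
R=[rect(a,ct),rect(b,cs)]
for r,nm in zip(R,("top","side")):
    print(nm)
    for x0 in (-.047,-.045,-.043,-.041,-.039,-.037,-.035,-.033,-.031,-.029,-.027,-.025): 
        q=prof(r,x0,x0+.001); print(round((x0+.0005)*1000,1),"|",*q[80:170:3].round().astype(int))
print("y",*(YS[80:170:3]*1000).round(1))
im=np.hstack([cv2.resize(r,(392,392)) for r in R]).clip(0,255)/255
i0=np.hstack([cv2.resize(r,(392,392)) for r in R0]).clip(0,255)/255
im=np.vstack([i0[60:340],im[60:340]])
cv2.imwrite("pics/r3.png",(im**1.7*255).astype(np.uint8))
print(get_obs()["position"],get_obs()["time"])
E
```

```text
top
-46.5 | 245 246 247 249 249 250 251 251 247 245 244 240 226 207 184 158 130 104 85 78 86 113 150 192 229 249 255 256 258 257
-44.5 | 239 238 238 240 241 243 246 250 254 255 257 254 244 221 195 168 141 117 101 97 109 136 170 204 232 250 256 256 255 254
-42.5 | 243 245 246 243 237 233 234 241 249 254 256 257 254 243 222 195 169 148 141 149 169 196 216 230 237 242 246 250 253 255
-40.5 | 239 245 248 248 243 238 237 242 249 254 256 257 259 258 248 228 203 181 172 182 204 229 249 256 253 247 243 242 242 242
-38.5 | 228 232 234 235 235 233 233 233 232 230 227 226 231 238 242 238 225 208 198 199 211 226 237 238 233 224 218 215 216 218
-36.5 | 216 216 216 216 216 215 214 212 209 204 200 199 204 214 226 233 235 229 223 219 217 216 213 208 203 200 201 202 203 205
-34.5 | 212 212 212 212 212 211 209 207 203 199 196 195 199 207 218 229 238 245 247 245 240 234 227 221 214 209 208 207 207 206
-32.5 | 218 218 218 220 222 221 214 201 186 172 166 168 177 192 209 226 241 252 259 259 257 251 245 238 230 222 216 213 210 208
-30.5 | 211 211 212 217 225 229 223 203 175 148 136 142 163 190 216 235 244 
[... 1451 characters left out ...]
30.5 | 179 177 173 172 173 178 184 191 200 211 219 225 229 231 231 230 227 223 219 214 206 195 184 174 165 153 143 132 121 108
-28.5 | 143 137 134 133 135 144 154 165 177 193 204 214 222 230 233 235 234 231 227 221 214 204 194 183 170 153 138 125 114 103
-26.5 | 121 115 112 112 115 124 134 145 157 172 184 195 205 217 224 229 231 231 229 225 218 208 195 182 167 150 134 120 106 91
-24.5 | 121 119 117 117 118 120 124 130 140 154 166 180 193 207 216 222 226 228 226 221 215 205 196 184 170 150 131 113 97 82
y 42.0 41.2 40.5 39.7 39.0 38.2 37.5 36.7 36.0 35.2 34.5 33.7 33.0 32.2 31.5 30.7 30.0 29.2 28.5 27.7 27.0 26.2 25.5 24.7 24.0 23.2 22.5 21.7 21.0 20.2
[0.53338623 0.1869814  0.35879127] 9.675
```

View pics/r3.png

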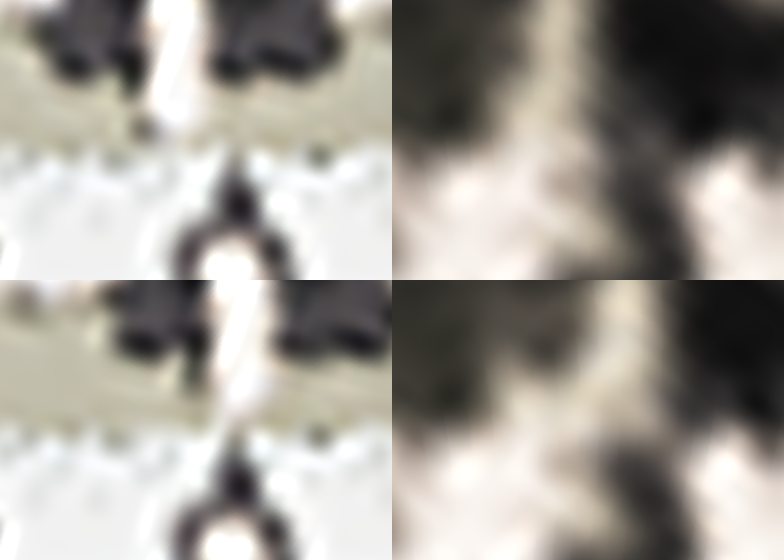

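The top view puts the pointer at 27.4–28.5 and the tooth at about 28.2, so it's within about 1 mm with a possible small overshoot. I'll use the depth images to pin down the blade and tooth independently.

```bash
cat > d.py <<'E'
from h import *
from scipy.optimize import minimize
p=np.load("p.npy")
def cloud(n,k=10):
    fs=[camera(n) for _ in range(k)]; c=fs[0]; D=np.stack([f["range_z"] for f in fs]); D[D==0]=np.nan
    m=np.nanmedian(D,0); sd=np.nanstd(D,0)
    v,u=np.mgrid[0:400,0:640]; K=c["camera_matrix"];E=c["extrinsics"]
    P=np.stack([(u-K[0,2])/K[0,0]*m,-(v-K[1,2])/K[1,1]*m,-m],-1)
    W=(P-E[:3,3])@E[:3,:3]
    d=W[...,:2]-p[:2]; cc,s=np.cos(p[2]),np.sin(p[2])
    return np.dstack([cc*d[...,0]+s*d[...,1],-s*d[...,0]+cc*d[...,1],W[...,2]])*1000,sd,c
E
python3 - <<'E'
from d import *
for n,(v0,v1,u0,u1) in (("top",(208,228,268,290)),("side",(180,200,282,304))):
    q,sd,c=cloud(n); print(n,np.nanmedian(sd[150:250,230:330]))
    print("u   ",*range(u0,u1))
    for v in range(v0,v1): print(v,*[("%3d"%z if z==z else " --") for z in q[v,u0:u1,2]], "| x",q[v,(u0+u1)//2,0].round(),"y",q[v,(u0+u1)//2,1].round(1))
print(get_obs()["time"])
E
```

```text
top 0.0019158626
u    268 269 270 271 272 273 274 275 276 277 278 279 280 281 282 283 284 285 286 287 288 289
208  56  56  53  55  67  66  65  67  65  66  66  64  66  47  40  38  38  27  27  25  20  14 | x -11.0 y 20.5
209  53  50  27  40  41  66  65  65  65  68  66  61  50  40  39  39  41  14  14  14  15  15 | x -14.0 y 21.5
210  26  26  26  39  39  66  67  61  67  66  66  39  41  40  40  39  40  14  13  13  15  14 | x -15.0 y 23.5
211  26  24  25  39  41  39  40  39  66  65  65  41  40  39  39  40  42  27  15  14  15  15 | x -18.0 y 24.2
212  26  26  27  38  41  39  40  40  65  66  65  41  41  40  39  40  29  14  14  14  15  14 | x -21.0 y 25.0
213  26  24  20  15  40  39  41  39  41  64  66  66  34  14  14  14  15  14  13  13  14  13 | x -25.0 y 24.1
214  15  15  13  13  40  41  40  41  37  66  65  67  15  15  15  15  13  14  14  13  13  13 | x -28.0 y 24.8
215  15  15  13  15  39  32  15  15  12  65  66  66  13  15  15  14  14  13  15  15  14  15 | x -31.0 y 25.7
216  14  13  14  14  14  15  14  12  15  15  67  66  16  13  13  16  14  15  62  61  62  62 | x -34.0 y 26.4
217  14  
[... 2772 characters left out ...]
  41  41  42  41  40  42 | x -50.0 y 14.6
194  14  30  32  30  28  16  56  62  63  62  64  64  64  63  61  64  63  62  41  41  42  41 | x -53.0 y 11.4
195  15  28  27  26  23  17  16  58  59  60  63  62  64  62  64  64  63  63  65  41  40  38 | x -55.0 y 8.7
196  15  22  25  22  18  14  16  15  55  14  59  63  64  63  62  63  62  63  63  64  36  34 | x -59.0 y 4.2
197  15  18  21  17  15  16  15  16  16  15  14  15  62  64  62  62  62  62  63  62  64  60 | x -28.0 y 42.8
198  13  16  15  14  16  14  15  15  14  15  16  14  14  61  64  63  61  62  64  64  64  65 | x -31.0 y 39.5
199   7   9  13  14  13  15  15  15  14  15  15  14  15  15  59  62  63  62  61  63  63  63 | x -35.0 y 35.0
10.675
```

```bash
python3 - <<'E'
from h import *
c=camera("top");p=np.load("p.npy")
def pr(v,us,z): 
    for u in us:
        j=w2J(p,px2w(c,u,v,z))*1000; print("%d:(%.1f,%.1f)"%(u,j[0],j[1]),end=" ")
    print()
print("blade  out in ... in out")
for v,a,b in((211,276,278),(212,276,278),(213,277,279),(214,277,279),(215,277,279),(216,278,279),(217,278,279)): print(v,end=" ");pr(v,[a-1,a,b,b+1],.0645)
print("rider")
for v,a,b in((218,279,280),(219,278,280),(220,278,280),(221,278,282),(222,278,282),(223,277,282),(224,277,283),(225,278,283),(226,278,281)): print(v,end=" ");pr(v,[a-1,a,b,b+1],.066)
E
```

```text
blade  out in ... in out
211 275:(-16.5,33.8) 276:(-17.3,31.0) 278:(-18.8,25.5) 279:(-19.6,22.8) 
212 275:(-19.3,34.6) 276:(-20.0,31.8) 278:(-21.6,26.3) 279:(-22.4,23.5) 
213 276:(-22.8,32.6) 277:(-23.6,29.8) 279:(-25.1,24.3) 280:(-25.9,21.5) 
214 276:(-25.6,33.3) 277:(-26.4,30.6) 279:(-27.9,25.0) 280:(-28.7,22.3) 
215 276:(-28.4,34.1) 277:(-29.1,31.3) 279:(-30.7,25.8) 280:(-31.5,23.0) 
216 277:(-31.9,32.1) 278:(-32.7,29.3) 279:(-33.5,26.5) 280:(-34.2,23.8) 
217 277:(-34.7,32.8) 278:(-35.5,30.1) 279:(-36.2,27.3) 280:(-37.0,24.5) 
rider
218 278:(-38.3,30.7) 279:(-39.1,28.0) 280:(-39.9,25.2) 281:(-40.6,22.4) 
219 277:(-40.3,34.2) 278:(-41.1,31.5) 280:(-42.6,26.0) 281:(-43.4,23.2) 
220 277:(-43.1,35.0) 278:(-43.8,32.2) 280:(-45.4,26.7) 281:(-46.2,24.0) 
221 277:(-45.8,35.7) 278:(-46.6,33.0) 282:(-49.7,22.0) 283:(-50.5,19.2) 
222 277:(-48.6,36.5) 278:(-49.4,33.7) 282:(-52.5,22.7) 283:(-53.2,20.0) 
223 276:(-50.6,40.0) 277:(-51.3,37.2) 282:(-55.2,23.5) 283:(-56.0,20.7) 
224 276:(-53.3,40.7) 277:(-54.1,38.0) 283:(-58.8,21.5) 284:(-59.5,18.7) 
225 277:(-56.9,38.7) 278:(-57.6,36.0) 283:(-61.5,22.2) 284:(-62.3,19.5) 
226 277:(-59.6,39.5) 278:(-60.4,36.7) 281:(-62.7,28.5) 282:(-63.5,25.7)
```

```bash
python3 - <<'E'
from d import *
a=np.load("a3.npy").mean(2)
q,sd,c=cloud("top",30); np.save("q.npy",q)
print("u  ",*range(272,288))
for v in range(210,229): print(v,*["%3d"%g for g in a[v,272:288]],"|",*["%4.1f"%z for z in q[v,274:287,2]])
print(get_obs()["time"])
for v in (216,219,222,224):
  for u in (276,284): print(v,u,(w2J(p,px2w(c,u,v,.0645))*1000).round(2))
E
```

```text
u   272 273 274 275 276 277 278 279 280 281 282 283 284 285 286 287
210  69 131 109  69 237 254 239 139  98 110 122 125 115  96 183 212 | 65.9 64.0 66.0 65.7 65.7 41.4 41.2 40.6 40.7 40.7 40.4 14.7 14.6
211 113 120  84  64 254 255 254 179 113 124 124 124 129 126 207 217 | 40.2 39.1 66.0 66.5 66.6 39.9 40.5 40.6 40.0 40.5 40.5 28.8 15.7
212 122 122 110 102 209 252 254 222 136 120 106  81  79 140 208 215 | 40.5 41.2 65.8 66.9 66.2 40.7 40.4 40.8 40.6 39.3 28.3 13.7 13.8
213 109 128 125 115 160 251 253 220 113 106 139 177 185 197 211 212 | 40.4 40.1 40.2 66.6 65.5 66.1 32.4 14.9 14.7 14.3 14.7 14.7 14.9
214 143 126 123  99  87 250 252 246 204 187 200 215 216 211 210 208 | 39.9 39.6 38.2 66.5 66.6 66.7 14.9 14.3 15.5 14.0 13.9 14.0 14.7
215 137  78 107 183 117 233 250 253 223 207 213 211 208 208 207 206 | 14.4 14.3 14.5 66.7 66.9 65.9 15.0 14.8 14.2 14.8 15.0 14.8 14.1
216 193 183 193 223 144 194 251 247 215 206 208 207 206 231 237 237 | 14.3 14.5 14.6 14.3 66.0 65.6 14.8 14.3 13.7 14.2 14.7 14.4 62.7
217 213 216 217 218 194 201 236 222 207 205 212 174 245 252 229 247 | 14.2 14.7 14.6 14
[... 1087 characters left out ...]
 66.5 71.3 65.7 66.7 66.0 55.1  6.8  0.4
226 247 248 248 250 254 255 205 105 178 170 122  96 100  83  71  79 | 62.5 63.0 62.7 62.1 66.3 66.6 67.0 66.0 63.9  0.7  0.4  0.4  0.5
227 250 253 254 255 255 243 140 103 109  97  97  91  88  90  90  91 | 61.9 61.5 13.6 12.5 65.6  0.2  0.7  0.1  0.8  0.6  0.1  0.7 -0.0
228 255 249 209 180 165 105  77  91  86  87  91  90  91  93  93  94 | 11.1  1.0  1.4  1.2 -0.2 -0.4  0.6  0.6  0.3  0.6  0.8  1.0  1.0
12.225
216 276 [-31.13  34.82  64.5 ]
216 284 [-37.35  12.75  64.5 ]
219 276 [-39.44  37.08  64.5 ]
219 284 [-45.65  15.02  64.5 ]
222 276 [-47.73  39.34  64.5 ]
222 284 [-53.94  17.3   64.5 ]
224 276 [-53.25  40.85  64.5 ]
224 284 [-59.46  18.81  64.5 ]
```

Depth and colour together put the pointer about 0.8 mm past the tooth, so I'll roll the rim back 7.5 mm.

Call:
move_arm(commands=[[[0,-0.1,1.2,0,0,0],[0,-0.1,2.2,0,0,0],[0,-0.1,2.35,0,0,0],[0,-0.1,2.43,0,0,0],[0,-0.1,2.5,0,0,0],[0,-0.1,2.5,0,0,0],[0,-0.17,2.5,0,0,0],[0,-0.23,2.5,0,0,0],[0,-0.29,2.5,0,0,0],[0,-0.29,2.5,0,0,0],[0,-0.29,2.5,0,0,0]]])

```text
time: 13.6
position: [0.5244, 0.1842, 0.2622]
tool_rot: [0.602, 0.799, 0.004, 0.003]
ft_force: [-0.0, 0.8, 7.8]
grip_width: 0.0001
grip_force: 3.7
```

Call:
move_arm(commands=[[[0,0,-0.4,0,0,0],[0,0,-1.5,0,0,0],[0,0,-2.5,0,0,0],[0,0,-2.5,0,0,0]]])

```text
time: 14.1
position: [0.5233, 0.184, 0.3636]
tool_rot: [0.601, 0.799, 0.003, 0.004]
ft_force: [0.1, -0.8, 0.1]
grip_width: 0.0002
grip_force: 0.0
```

```bash
python3 - <<'E'
from d import *
fs=10; a=avg("top",10); np.save("a4.npy",a); o=np.load("a3.npy"); g=a.mean(2)
q,sd,c=cloud("top",15)
print(shift(o,a,(266,196),(17,23)))
print("u  ",*range(272,288))
for v in range(210,222): print(v,*["%3d"%x for x in g[v,272:288]],"|",*["%4.1f"%z for z in q[v,274:287,2]])
r=rect(a,c)
for x0 in (-.0345,-.0325,-.0305,-.0285,-.0265,-.0245): print(x0,*prof(r,x0-.0005,x0+.0005)[80:170:3].round().astype(int))
i=np.hstack([cv2.resize(rect(k,c),(392,392)) for k in (o,a)]).clip(0,255)/255
cv2.imwrite("pics/r4.png",(i**1.7*255).astype(np.uint8)); print(get_obs()["time"])
E
```

```text
(-0.09999999999999964, 0.0, 0.993)
u   272 273 274 275 276 277 278 279 280 281 282 283 284 285 286 287
210  72 125 105  98 240 254 217 121 100 111 121 125 116 133 190 211 | 66.9 63.7 66.8 66.9 65.5 39.2 39.7 40.7 39.8 39.4 39.3 15.8 15.2
211 115 116  83  79 254 255 254 173 117 125 124 124 134 133 205 216 | 39.8 41.1 65.6 66.5 66.4 39.4 40.7 41.3 40.9 40.4 38.7 14.7 14.6
212 123 121 111 102 207 252 255 201 122 122 108  79  80 134 207 215 | 39.9 41.0 66.7 66.0 65.4 40.8 39.4 41.4 40.1 39.2 28.0 13.8 13.9
213 108 125 125 115 159 252 254 211 104 106 141 178 184 197 212 212 | 40.9 42.1 41.1 65.9 65.7 66.5 32.9 14.5 13.8 15.2 13.8 14.8 14.0
214 141 126 122 100  87 250 252 242 199 187 201 215 215 213 210 209 | 40.5 40.1 37.3 66.1 67.2 65.3 14.9 14.0 14.0 14.7 15.6 15.8 15.0
215 138  77 108 183 117 248 251 251 230 212 212 211 209 208 206 206 | 14.4 13.7 14.4 64.4 66.4 65.2 14.6 14.1 14.2 14.0 15.6 13.9 15.9
216 194 184 194 223 143 214 250 246 219 207 209 207 206 231 236 238 | 14.6 15.7 13.1 65.3 66.3 67.1 15.1 13.7 15.1 14.0 13.3 15.3 63.1
217 213 216 216 219 197 148 227 230 212 205 213 173 
[... 684 characters left out ...]
59 182 207 229 242 247 246 242 237 231 224 218 213 211 210 209 208
-0.0325 218 217 218 220 222 222 216 206 191 174 163 163 174 193 215 232 244 251 255 256 253 249 245 240 235 229 224 220 217 213
-0.0305 211 211 212 218 226 230 223 201 172 145 136 150 181 215 242 256 257 253 253 254 254 254 250 245 239 233 224 218 212 208
-0.0285 166 161 160 167 182 198 208 202 175 142 121 128 158 198 238 263 269 262 253 252 253 253 250 242 231 218 203 187 174 166
-0.0265 87 85 90 103 120 138 151 153 139 110 87 85 112 157 204 245 267 268 260 253 251 249 244 230 207 181 152 126 107 100
-0.0245 93 96 104 112 117 118 115 107 98 87 79 84 108 148 188 225 254 266 266 260 253 248 242 228 203 173 144 119 101 96
15.35
```

View pics/r4.png

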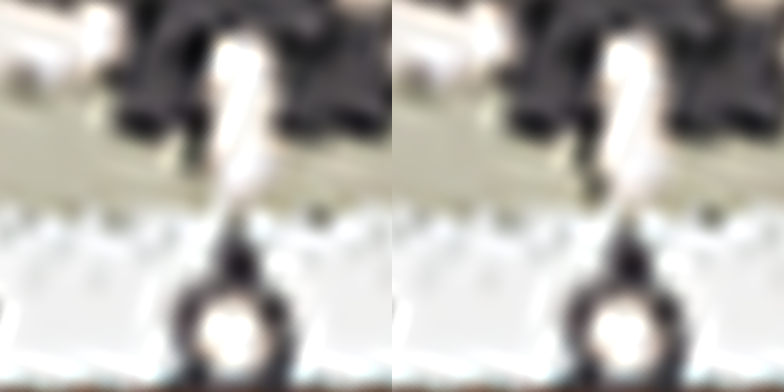

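Both readings say the stop moved back only about 0.3 mm, leaving roughly 0.5 mm of overshoot. I'll repeat the same small back-roll.

Call:
move_arm(commands=[[[0,0.19,1.2,0,0,0],[0,0.19,2.2,0,0,0],[0,0.19,2.35,0,0,0],[0,0.19,2.43,0,0,0],[0,0.19,2.5,0,0,0],[0,0.19,2.5,0,0,0],[0,0.12,2.5,0,0,0],[0,0.06,2.5,0,0,0],[0,0,2.5,0,0,0],[0,0,2.5,0,0,0],[0,0,2.5,0,0,0]]])

```text
time: 16.73
position: [0.5242, 0.1844, 0.2623]
tool_rot: [0.602, 0.799, 0.004, 0.003]
ft_force: [1.2, 2.6, 7.3]
grip_width: 0.0005
grip_force: 3.5
```

Call:
move_arm(commands=[[[0,0,-0.4,0,0,0],[0,0,-1.5,0,0,0],[0,0,-2.5,0,0,0],[0,0,-2.5,0,0,0]]])

```text
time: 17.23
position: [0.5234, 0.184, 0.3637]
tool_rot: [0.601, 0.799, 0.004, 0.004]
ft_force: [0.2, 0.4, -0.6]
grip_width: 0.0008
grip_force: 0.0
```

```bash
cat > m.py <<'E'
from d import *
a=avg("top",10); np.save("a5.npy",a)
q,sd,c=cloud("top",12); g=a.mean(2)
for v in range(210,218): print(v,*["%3d"%x for x in g[v,272:284]],"|",*["%2.0f"%z for z in q[v,274:284,2]])
X=XS[::-1]
for f in("a0.npy","a2.npy","a3.npy","a4.npy","a5.npy"):
    r=rect(np.load(f),c,.066); o=[]
    for x0 in (-.0275,-.0265,-.0255,-.0245,-.0235,-.0225):
        k=prof(r,x0-.0005,x0+.0005); j=np.where(k>180)[0]; j=j[(YS[j]<.043)&(YS[j]>.02)]; o.append(((YS[j[0]]+YS[j[-1]])/2*1000).round(2))
    print(f,o,np.mean(o).round(2))
# inner edge of the rule, straight pieces either side
r=rect(a,c,.062).mean(2)
E
python3 m.py; python3 -c "
from rig import *;print(get_obs()['time'])"
```

```text
210  68 127 108  98 241 254 207 114 101 115 123 124 | 65 64 65 65 66 42 40 40 40 41
211 106 117  83  78 254 255 254 173 116 125 124 122 | 40 39 65 66 67 41 40 41 40 40
212 123 120 109 101 235 253 255 184 114 122 107  79 | 41 40 67 66 64 40 41 41 42 39
213 114 126 125 114 182 252 254 206 101 106 141 178 | 40 42 42 65 66 40 34 13 14 15
214 114 130 122  97 109 250 252 227 185 188 201 216 | 41 40 37 66 68 66 15 14 13 14
215 133  86 107 182 126 249 253 248 225 213 212 211 | 15 15 13 66 66 65 15 14 13 15
216 197 185 194 223 143 214 253 250 223 207 208 208 | 14 14 16 66 66 66 14 14 13 14
217 213 216 215 219 197 150 230 236 214 205 213 174 | 14 14 15 15 14 15 14 14 15 62
a0.npy [np.float64(36.5), np.float64(36.5), np.float64(36.5), np.float64(36.37), np.float64(36.37), np.float64(36.62)] 36.48
a2.npy [np.float64(29.87), np.float64(27.25), np.float64(27.37), np.float64(27.25), np.float64(27.0), np.float64(27.12)] 27.64
a3.npy [np.float64(29.87), np.float64(27.25), np.float64(27.37), np.float64(27.25), np.float64(27.0), np.float64(27.12)] 27.64
a4.npy [np.float64(30.0), np.float64(27.37), np.float64(27.5), np.float64(27.5), np.float64(27.25), np.float64(27.5)] 27.85
a5.npy [np.float64(27.62), np.float64(27.62), np.float64(27.75), np.float64(27.75), np.float64(27.75), np.float64(28.0)] 27.75
18.325
```

Call:
move_arm(commands=[[[0,0.22,1.2,0,0,0],[0,0.22,2.2,0,0,0],[0,0.22,2.35,0,0,0],[0,0.22,2.43,0,0,0],[0,0.22,2.5,0,0,0],[0,0.22,2.5,0,0,0],[0,0.15,2.5,0,0,0],[0,0.08,2.5,0,0,0],[0,0,2.5,0,0,0],[0,0,2.5,0,0,0],[0,0,2.5,0,0,0]]])

```text
time: 19.7
position: [0.5241, 0.1842, 0.262]
tool_rot: [0.602, 0.799, 0.003, 0.003]
ft_force: [0.4, 1.7, 9.6]
grip_width: 0.0008
grip_force: 5.1
```

Call:
move_arm(commands=[[[0,0,-0.4,0,0,0],[0,0,-1.5,0,0,0],[0,0,-2.5,0,0,0],[0,0,-2.5,0,0,0]]])

```text
time: 20.2
position: [0.523, 0.1839, 0.363]
tool_rot: [0.601, 0.799, 0.003, 0.003]
ft_force: [-0.2, 0.8, -0.1]
grip_width: 0.0002
grip_force: 0.0
```

```bash
cat >> m.py <<'E'
# yaw and x check: inner edge of the rule (z 62) away from blade and rider
pts=[]
for y in list(np.arange(.046,.062,.002))+list(np.arange(.008,.022,.002)):
    k=r[:,np.argmin(abs(YS-y))]; i=np.where(k>230)[0]; i=i[(X[i]<-.033)&(X[i]>-.05)]
    if len(i): pts.append((y,X[i[0]]))
print("edge slope, x",np.polyfit(*np.array(pts).T,1))
S=lambda m:(cv2.GaussianBlur(m.astype(np.float32),(0,0),.1))
# symmetry centre of the dark rider about y, by correlating each profile with its mirror
for x0,x1 in((-.059,-.05),(-.0475,-.041)):
    R=rect(a,c,.066).mean(2)[(X>x0)&(X<x1)]; best=[]
    for c0 in np.arange(.0255,.0315,.000125):
        i=int(round((YS[0]-c0)/.00025)); n=48
        L=R[:,i-n:i]; Q=R[:,i+1:i+1+n][:,::-1]; best.append((np.abs(L-Q).mean(),c0*1000))
    print("rider symmetry",min(best))
E
python3 m.py
```

```text
210  65 125 108  99 241 255 201 110 102 117 123 124 | 66 63 67 66 64 40 42 40 40 40
211 106 118  84  54 254 255 244 156 120 125 123 124 | 40 40 64 67 66 41 40 40 40 40
212 124 120 111  91 253 254 254 178 115 122 106  79 | 41 40 67 67 67 40 41 41 41 39
213 115 128 123 111 207 251 254 205 101 107 142 178 | 42 41 65 66 66 39 33 14 14 14
214 110 130 122  93 143 250 251 237 193 188 200 216 | 40 40 38 67 66 66 14 15 14 15
215 123  80 107 179 142 249 253 250 226 213 213 210 | 14 15 15 65 66 66 14 14 14 14
216 195 184 194 223 141 213 252 249 222 207 209 207 | 15 13 14 66 66 66 13 14 14 13
217 213 215 217 218 196 146 234 237 214 204 213 173 | 15 14 14 15 14 15 15 16 15 62
a0.npy [np.float64(36.5), np.float64(36.5), np.float64(36.5), np.float64(36.37), np.float64(36.37), np.float64(36.62)] 36.48
a2.npy [np.float64(29.87), np.float64(27.25), np.float64(27.37), np.float64(27.25), np.float64(27.0), np.float64(27.12)] 27.64
a3.npy [np.float64(29.87), np.float64(27.25), np.float64(27.37), np.float64(27.25), np.float64(27.0), np.float64(27.12)] 27.64
a4.npy [np.float64(30.0), np.float64(27.37), np.float64(27.5), np.float64(27.5), np.float64(27.25), np.float64(27.5)] 27.85
a5.npy [np.float64(27.75), np.float64(27.87), np.float64(28.0), np.float64(28.12), np.float64(28.25), np.float64(28.25)] 28.04
edge slope, x [-0.02844723 -0.0389267 ]
rider symmetry (np.float32(11.670855), np.float64(28.875))
rider symmetry (np.float32(9.939377), np.float64(27.875))
```

The pointer (28.0) now agrees with the tooth (27.9–28.9) to within a few tenths of a millimetre. I'll retract clear of the jig and hand in.

Call:
move_arm(commands=[[[0,0,-1.2,0,0,0],[1.0,0,-2.0,0,0,0],[2.5,-1,-2.0,0,0,0],[4.0,-2,-2.0,0,0,0],[4.5,-2,-2.0,0,0,0],[4.5,-2,-2.0,0,0,0],[4.5,-2,-2.0,0,0,0],[4.5,-2,-2.0,0,0,0]]])

```text
time: 22.3
position: [0.3965, 0.3339, 0.4387]
tool_rot: [0.602, 0.798, -0.0, 0.0]
ft_force: [-0.6, 0.2, -0.3]
grip_width: 0.0007
grip_force: 0.0
```

```bash
python3 - <<'E'
from rig import *
o=get_obs();print(o["position"],o["ft_force"],o["time"]);print(hand_in())
E
```

```text
[0.39646617 0.33388676 0.43866581] [-0.55384599  0.1765814  -0.2880379 ] 22.3
the job is handed in; nothing more can be done
None
```

The job is handed in at about 22 s: I rolled the wheel by its rim, overshot slightly and rolled back until pointer and tooth read level (best estimate 0.3 mm past the mark, give or take about 0.5 mm), and the arm finished clear of the jig; `hand_in()` gave no verdict.

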